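# Test the honing machine's stop button

### The job

Check the honing machine's stop before the day's carving: with the fingertips, press the big mushroom button gently down until it latches, and take the fingers off it for a moment to see that it stays in. Then push one end of the raised wing on its head sideways, turning the head clockwise (seen from above) until the latch lets go, and leave the button sprung back out and untwisted. Leave the start button, the speed dial and everything else on the bench alone.

Things in the scene. Friction and masses are not known exactly. Their poses are not given: they have to be found in the camera images.
- stop_station: Grey box 90 x 90 x 70 mm fixed to the bench, carrying the black mushroom stop button on top (a fixed collar 54 mm across rises to 83 mm below its head). Origin: centre of the box's underside, on the bench and on the button's vertical axis; z up. Untwisted, the wing on the head lies along this frame's x axis, half of it on each side of the button's axis.
- stop_press (a joint): How far the head is pushed in, m: 0 out, 0.008 fully in (all of the head is 8 mm lower). Pushing straight down takes about 6 N at first, less further on; past 0.004 it snaps in and stays latched by itself. It will not go in while held twisted.
- stop_twist (a joint): Twist of the head, rad: 0 at rest, growing clockwise seen from above, stop at 0.9. A weak spring returns it to 0. Latched in, the first 0.3 rad are free play, then twisting raises the head; at about 0.75 the latch lets go and the head springs out by itself, held or not. Needs up to about 0.1 N m: some 4 N sideways near a wing end.
- stop_top (a point): Centre of the wing's flat top, on the button's axis, 130 mm above the bench when out, 122 mm when in; moves with the head. The wing: straight upright bar 66 mm long, 12 mm thick, across a round head 68 mm wide. Button out, the head's underside is 96 mm above the bench, its rim 104 mm, its gently domed crown 110 mm, so the wing stands 20 mm above it.
- wing_end (a point): Middle of one end of the wing, at its top edge, 33 mm from the button's axis; moves with the head. The wing's other end is the mirror image across the axis.
- start_station: Another grey box of the same size, with a flat round start button 30 mm across on top, its top 91 mm above the bench. Origin: centre of its underside.
- start_button (a joint): How far the start button is pressed, m: 0 = out, 0.005 = fully in; springs back. To be left alone.
- dial_station: Another grey box of the same size, with a speed dial on top: a 40 mm disc with a bar grip 38 mm long, 114 mm above the bench at its highest. Origin: centre of its underside.
- speed_dial (a joint): Angle of the speed dial, rad, 0 to 4.5, clockwise seen from above. It stays where it is; to be left alone.
- chisel: Bystander: carving chisel lying flat, 195 x 26 x 26 mm, wooden handle, loose. Origin: under the joint of handle and blade. To be left where it is.
- gouge: Bystander: narrower carving gouge lying flat, 195 x 26 x 26 mm, wooden handle, loose. Origin: under the joint of handle and blade. To be left where it is.
- mallet: Bystander: round wooden carver's mallet standing on its head, 76 mm across, 125 mm tall, loose. Origin: centre of its underside. To be left where it is.
- blank: Bystander: block of pale wood 110 x 50 x 45 mm, loose. Origin: centre of its underside. To be left where it is.
- wax_tin: Bystander: round steel tin, 60 mm across, 50 mm tall, loose. Origin: centre of its underside. To be left where it is.
- stone: Bystander: grey sharpening stone 120 x 45 x 22 mm, loose. Origin: centre of its underside. To be left where it is.
- mug: Bystander: white mug, 76 mm across, 85 mm tall, loose. Origin: centre of its underside. To be left where it is.
- dial_mark (a point): White pointer end of the speed dial's bar grip, 18 mm from the dial's axis; moves with the dial.
There are look-alikes about, which are no part of the job. What is shaped like the stop_station but purple or red is not meant. What is shaped like the start_station but purple is not meant.

How it is judged:
By the outcome, as a careful person would: the job done as asked, in the order asked, and still so for the second after the job is handed in, with the robot touching nothing.
It also fails if it takes over 42 s, if anything falls off the work surface, if the arm or the gripper's body presses on something with over 40 N, if the wrist force passes 120 N, or if a joint passes its speed limit or range.

### The arm

A 7-joint arm with a two-finger parallel gripper is mounted at the origin on the work surface. World frame = base frame: x ahead of the robot, y to its left, z up, the work surface at z = 0. Lengths are in m, angles in rad, forces in N, time in s.
With the tool pointing down it reaches from about 0.4 to 0.875 m from the base axis. Payload 6.5 kg.
Tool frame: the origin (TCP) lies on the mounting face of the last link; the fingertips stand 173 mm ahead of it and the grasp point (between the pads) lies 155 mm ahead of it; z points along the fingers, y is the line along which they close (so a half turn about z gives the same grasp; the last joint's range is limited). The gripper opens to 85 mm and grips with 20 to 120 N. Pads are 22 mm wide; open, the fingers measure 114 mm over their backs; the gripper's body (76 mm by 85 mm) begins 54 mm behind the grasp point. The pads swing forward as they close: fully open they stand 13 mm farther back than shut.
Start: joints at [1.12, 0.536, -0.004, 1.538, 0.003, 1.067, -0.071], TCP at [0.244, -0.602, 0.405] pointing down, gripper open.
Joint ranges: [-2.7, 2.7], [-0.37, 2.16], [-1.27, 1.26], [0.24, 2.4], [-1.31, 4.45], [0.19, 1.91], [-2.76, 2.76]. Speed limits (rad/s): [2.39, 2.39, 3.14, 3.14, 3.14, 3.14, 3.14].

### API

Orientations are given as a unit quaternion [w, x, y, z].
In Python, from bench import * gives the robot as it stands.
- The arm moves only by the tool play_rows, never from a script. Its argument "plan" is one flat list of numbers, 7 for each row, row after row: the shift along the tool's x, y, z in mm, then the turn, a rotation vector about the tool's x, y, z in rad, then the opening, from 0 (shut) to 1 (fully open). A call has 1 to 12 rows; each row is the pose to reach, as a shift and turn from the pose commanded when the call began, along the tool's axes at that moment; what a row does not reach only later rows make up. A row lasts 1/8 s, in which the tool goes at most 62.5 mm and 10.7 degrees, less where a joint would pass 70% of its speed; a pose out of reach is approached as far as the arm can. A call with a gripper value outside its range is refused whole. The fingers move at their own pace and stop on an object; "newtons" is the grip in N (left out, the last holds). Time passes only in rows, so rows that repeat a pose let the fingers close. It gives the time, the measured TCP pose, the force, the opening and the grip force at its end, in the units of the state.
- sense(): the state, without advancing time (a new reading comes with each control period).
- camera(name): name is "scene" or "top" or "wrist"; returns a dict with "image" (400x640x3 uint8, blue, green, red), "depth" (400x640 float32, m along the optical axis (not along the pixel's ray), 0 where there is no reading), "fov_y" (degrees; the focal length in pixels is half the picture's height over the tangent of half this angle, whatever the lens; pixels are square), "cx", "cy" (the principal point, pixels), "position" and "attitude" of the camera in the world. Camera axes: x right, y up, looking along -z (the intrinsics and any distortion apply to the point x, -y, -z); pixel columns grow to the right and rows downward; lengths in m; the calibration is good to about 2 mm. The wrist camera is an equidistant fisheye: a pixel r from the principal point sees the ray r / f radians off the axis. A picture is of the moment at which its call begins.
- job_done(): hands the job in; it is judged then, once.
The state is a dict: "time_s": time; "qpos": joint angles; "joint_vel": joint speeds; "effort": joint torques, N m; "position": TCP position; "orientation": TCP orientation; "force": force on the tool from outside, world axes, zero at the start; "wrist_torque": the same for the moment, N m; "finger_gap": finger opening in m; "finger_force": force on a finger pad.
Only numpy, scipy, OpenCV 4.12 (cv2) and the standard library are available. Lean on these libraries where they do the work, as an engineer would, in place of code of your own. Each camera call takes 0.05 s, during which the arm holds its last target. There are 200 camera calls.

## Working session

There is one attempt and no reset: what is moved stays moved. The work goes in short steps, Python scripts to look and compute and a tool call to move; the robot and the scene stay as the last step left them, time stands still between calls to the robot, and variables do not carry over. Pictures are saved under pics/ and viewed, at most 10 in all, crops included, and the job is handed in when it is done.

Besides the shell and the picture viewer there is one more tool, called after ">>>" in YAML: its name, and indented under it one key for each argument. play_rows: Moves the arm, as the interface text tells. Its arguments: {"type":"object","properties":{"plan":{"type":"array"},"newtons":{"type":"number"}},"required":["plan"]}

```bash
mkdir -p pics; cat > h.py <<'E'
from bench import *
import numpy as np, cv2
from scipy.spatial.transform import Rotation as R
def shot(n,f):
    c=camera(n); cv2.imwrite(f'pics/{f}.png',c['image']); np.save(f'pics/{f}.npy',c,allow_pickle=True); return c
def load(f): return np.load(f'pics/{f}.npy',allow_pickle=True).item()
def cloud(c):
    h,w=c['depth'].shape; f=h/2/np.tan(np.radians(c['fov_y'])/2)
    v,u=np.mgrid[:h,:w]; d=c['depth']
    q=np.array(c['attitude']); 
    A=R.from_matrix(q) if q.shape==(3,3) else R.from_quat(np.r_[q[1:],q[0]])
    p=np.stack([(u-c['cx'])/f*d,-(v-c['cy'])/f*d,-d],-1)
    return (A.apply(p.reshape(-1,3))+c['position']).reshape(h,w,3)
E
python3 - <<'E'
from h import *
for n in('scene','top'):
    c=shot(n,n); print(n,{k:v for k,v in c.items() if k not in('image','depth')})
s=sense(); print(s)
E
```

```text
scene {'fov_y': 48.589795514509, 'cx': 319.92209004461233, 'cy': 200.32615990096394, 'position': array([ 1.08326583, -0.65495922,  1.01044987]), 'attitude': array([0.86705006, 0.3233505 , 0.13067768, 0.35579768])}
top {'fov_y': 56.41876418364069, 'cx': 312.22137671653155, 'cy': 205.55285967997477, 'position': array([ 0.46135029, -0.08774718,  0.92307492]), 'attitude': array([ 0.7115976 ,  0.0198199 , -0.023818  , -0.70190364])}
{'time_s': 0.1, 'qpos': array([ 1.11977239,  0.53710138, -0.00445167,  1.53872182,  0.00260997,
        1.06731457, -0.07122287]), 'joint_vel': array([-0.00012532, -0.00211108, -0.00051442, -0.00242296, -0.00045165,
        0.00208686, -0.00057752]), 'effort': array([ 3.24726738e-03, -5.84565103e+01,  1.05270635e+00, -2.59774321e+01,
        1.28105411e-02,  4.64301032e-03, -2.99607997e-06]), 'position': array([ 0.24391336, -0.60219637,  0.40391374]), 'orientation': array([-7.42220698e-04,  9.81539375e-01,  1.91258629e-01, -2.03714416e-04]), 'force': array([ 0.56233085,  0.4303882 , -0.13056346]), 'wrist_torque': array([-0.01774355,  0.03495015, -0.00625585]), 'finger_force': 0.0, 'finger_gap': 0.08547382299934568}
```

View pics/top.png

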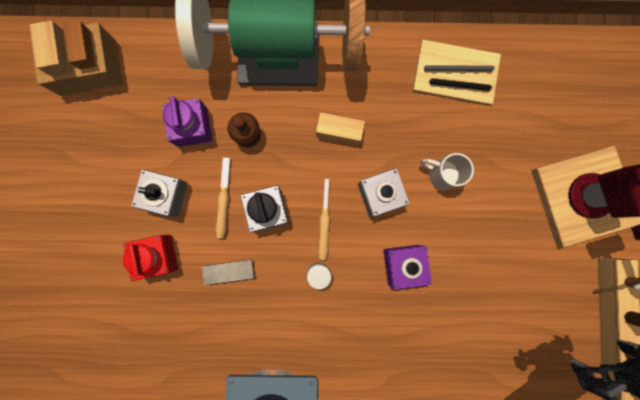

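View pics/scene.png

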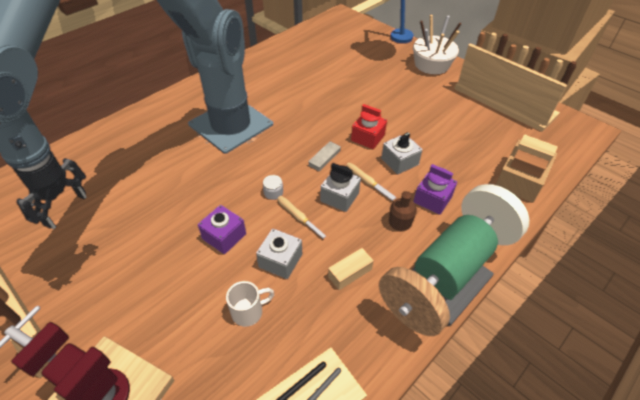

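The top view shows the grey stop station at about (264,210), with its black head at (262,208). The wing runs nearly up and down in the image. The chisel is to its left at about (223,200), and the gouge to its right at (325,220).

```bash
python3 - <<'E'
from h import *
for n in('top','scene'):
    c=load(n); P=cloud(c)
    box={'top':(235,180,300,240),'scene':(310,150,375,215)}[n]
    m=np.zeros(P.shape[:2],bool); m[box[1]:box[3],box[0]:box[2]]=1
    for lo,hi in((.122,.14),(.098,.14),(.062,.076)):
        q=P[m&(P[...,2]>lo)&(P[...,2]<hi)]
        if len(q)<5: print(n,lo,len(q));continue
        r=cv2.minAreaRect(q[:,:2].astype(np.float32)*1000)
        print(n,lo,len(q),q.mean(0).round(4),'rect',np.round(r[0],1),np.round(r[1],1),round(r[2],1))
c=load('top');i=c['image'][160:260,205:345]
cv2.imwrite('pics/crop.png',cv2.resize(i,None,fx=5,fy=5,interpolation=cv2.INTER_CUBIC))
E
```

```text
top 0.122 180 [0.5065 0.0186 0.1299] rect [506.4  18.9] [65.7 12.1] 15.5
top 0.098 742 [0.5061 0.018  0.1138] rect [506.   18.3] [64.2 66.2] 1.1
top 0.062 759 [0.5034 0.0131 0.07  ] rect [506.5  19. ] [89.7 90. ] 15.4
scene 0.122 105 [0.5076 0.0172 0.1281] rect [507.   19.3] [67.5 17.6] 15.7
scene 0.098 370 [0.5112 0.011  0.1144] rect [510.1  17.2] [66.1 61.6] 72.9
scene 0.062 425 [0.5207 0.0045 0.0692] rect [508.1  16.7] [89.  92.1] 16.1
```

View pics/crop.png

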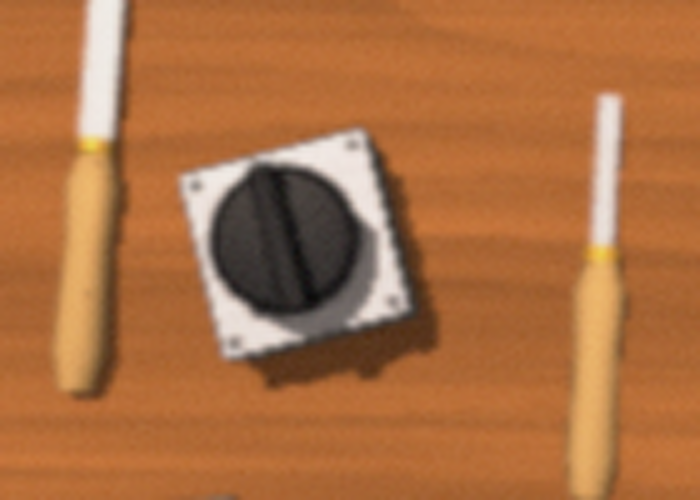

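```bash
cat >> h.py <<'E'
C=np.array([.5066,.0188]); YAW=np.radians(15.5)
def tell(loc,tip,th=0):
    """shift (mm, tool axes) and turn to bring shut tips to station-local loc (m), height tip, tool x along wing rotated cw th"""
    s=sense(); o=s['orientation']; A=R.from_quat(np.r_[o[1:],o[0]])
    a=YAW-th; w=C+np.array([[np.cos(YAW),-np.sin(YAW)],[np.sin(YAW),np.cos(YAW)]])@loc
    p=np.r_[w,tip+.173]
    B=R.from_matrix(np.array([[np.cos(a),np.sin(a),0],[np.sin(a),-np.cos(a),0],[0,0,-1]]).T)
    return (A.inv().apply(p-s['position'])*1000).round(1),(A.inv()*B).as_rotvec().round(4)
E
python3 -c "
from h import *
print(*tell([0,0],.16), *tell([0,0],.231))"
```

```text
[ 476.6 -476.8   71.6] [-0.0015  0.0002  0.1144] [ 476.6 -476.9    0.6] [-0.0015  0.0002  0.1144]
```

>>> play_rows:
  plan: [40,-40,0,0,0,0.01,0,80,-80,0,0,0,0.02,0,123,-123,0,0,0,0.03,0,166,-166,0,0,0,0.04,0,209,-209,0,0,0,0.05,0,252,-252,0,0,0,0.06,0,295,-295,0,0,0,0.07,0,338,-338,0,0,0,0.08,0,381,-381,0,0,0,0.09,0,420,-420,0,0,0,0.1,0,455,-455,20,0,0,0.114,0,476.6,-476.8,40,-0.0015,0,0.1144,0]
  newtons: 30

```text
time_s: 1.6
position: [0.5073, 0.0211, 0.3642]
orientation: [0.0, 0.991, 0.136, 0.001]
force: [-0.5, 0.5, 0.1]
finger_gap: 0.0
finger_force: 0.0
```

>>> play_rows:
  plan: [0,0,0,0,0,0,0,0,0,0,0,0,0,0]

```text
time_s: 1.85
position: [0.5066, 0.0175, 0.3647]
orientation: [0.001, 0.991, 0.134, -0.0]
force: [-0.1, -0.6, -0.0]
finger_gap: -0.0002
finger_force: 0.0
```

```bash
python3 -c "
from h import *
print(*tell([0,0],.13)); s=sense(); print(s['time_s'],s['force'],s['finger_gap'])
c=shot('wrist','w1'); shot('scene','s1')
i=cv2.imread('pics/s1.png')[100:250,260:460]
cv2.imwrite('pics/s1c.png',np.hstack([cv2.resize(i,(533,400)),c['image'][:,180:440]]))"
```

```text
[ 0.4 -1.3 61.7] [ 0.0019  0.0007 -0.0009]
1.85 [-1.33197656e-01 -6.18633306e-01 -3.19385899e-05] -0.0001514592866318853
```

View pics/s1c.png

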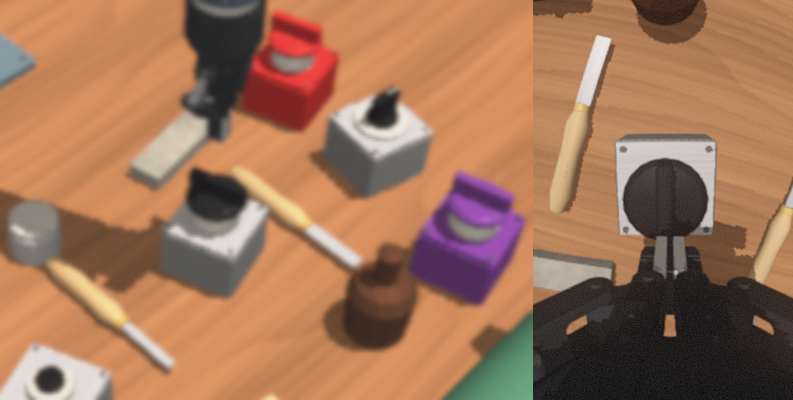

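The crop shows the shut fingers directly above the stop's head, with the wing lined up with the tool in the wrist view.

>>> play_rows:
  plan: [0,-1,20,0,0,0,0,0,-1,40,0,0,0,0,0,-1,52,0,0,0,0,0,-1,58,0,0,0,0,0,-1,60,0,0,0,0,0,-1,61,0,0,0,0,0,-1,62,0,0,0,0,0,-1,63,0,0,0,0]

```text
time_s: 2.95
position: [0.5068, 0.0193, 0.3024]
orientation: [0.001, 0.991, 0.135, 0.001]
force: [-1.1, -0.4, 4.5]
finger_gap: 0.0001
finger_force: 2.2
```

>>> play_rows:
  plan: [0,0,1,0,0,0,0,0,0,2,0,0,0,0]

```text
time_s: 3.2
position: [0.5066, 0.0193, 0.2997]
orientation: [0.001, 0.991, 0.135, 0.0]
force: [0.9, 0.0, -0.2]
finger_gap: 0.0
finger_force: 0.0
```

>>> play_rows:
  plan: [0,0,1,0,0,0,0,0,0,2,0,0,0,0,0,0,2.5,0,0,0,0]

```text
time_s: 3.58
position: [0.5064, 0.0192, 0.297]
orientation: [0.001, 0.991, 0.135, -0.0]
force: [0.3, 0.1, 0.1]
finger_gap: 0.0002
finger_force: 0.0
```

>>> play_rows:
  plan: [0,0,-10,0,0,0,0,0,0,-30,0,0,0,0,5,-10,-40,0,0,0,0,26,-40,-40,0,0,0,0,26,-80,-40,0,0,0,0,26,-80,-40,0,0,0,0]

```text
time_s: 4.32
position: [0.5093, 0.1077, 0.3375]
orientation: [-0.0, 0.99, 0.138, 0.0]
force: [1.2, -1.6, 0.2]
finger_gap: -0.0
finger_force: 0.0
```

```bash
python3 - <<'E'
from h import *
n='top';c=shot(n,'t2');P=cloud(c)
m=np.hypot(P[...,0]-C[0],P[...,1]-C[1])<.034
z=P[...,2];q=P[m&(z>.112)&(z<.14)]
r=cv2.minAreaRect(q[:,:2].astype(np.float32)*1000)
print(len(q),np.median(q[:,2]),np.round(r[0],1),np.round(r[1],1),r[2])
k=(np.abs(P[...,0]-.52)<.06)&(z>.14)&(z<.2)&(np.abs(P[...,1]-.09)<.06); print(k.sum())
print(*tell([.026,.032],.110))
s=sense(); print(s['time_s'])
E
```

```text
176 0.12224059955278571 [506.5  19. ] [66.1 12.3] 15.834463119506836
10
[-0.4 50.7 54.4] [ 0.0008 -0.0004  0.0038]
4.375
```

The button is latched: the wing top is at 122 mm with the fingers off. Next I lower the fingers beside the far wing end.

>>> play_rows:
  plan: [0,20,5,0,0,0,0,0,42,20,0,0,0,0,0,42,40,0,0,0,0,0,42,54,0,0,0,0,0,42,54,0,0,0,0,0,46,54,0,0,0,0,0,50,54,0,0,0,0,0,54,54,0,0,0,0,0,54,54,0,0,0,0]

```text
time_s: 5.5
position: [0.5248, 0.0507, 0.2834]
orientation: [0.001, 0.991, 0.134, 0.0]
force: [0.2, -0.4, 0.3]
finger_gap: 0.0001
finger_force: 0.0
```

```bash
python3 - <<'E'
from h import *
c=shot('wrist','w2'); cv2.imwrite('pics/w2c.png',cv2.resize(c['image'][100:330,200:440],None,fx=2.4,fy=2.4))
print(sense()['force'],*tell([.026,.020],.110))
# arc moves from local (26,y0), rotating with the wing
for y0 in(16,19):
    for th in np.arange(.1,.91,.1):
        p=R.from_euler('z',-th).apply([26,y0,0])-[26,y0,0]; print(y0,round(th,2),p[0].round(1),-p[1].round(1))
E
```

```text
[-0.05030256  0.11698372  0.0812043 ] [-0.1  6.2  0.3] [ 0.0016 -0.0004 -0.0005]
16 0.1 1.5 2.7
16 0.2 2.7 5.5
16 0.3 3.6 8.4
16 0.4 4.2 11.4
16 0.5 4.5 14.4
16 0.6 4.5 17.5
16 0.7 4.2 20.5
16 0.8 3.6 23.5
16 0.9 2.7 26.4
19 0.1 1.8 2.7
19 0.2 3.3 5.5
19 0.3 4.5 8.5
19 0.4 5.3 11.6
19 0.5 5.9 14.8
19 0.6 6.2 18.0
19 0.7 6.1 21.2
19 0.8 5.7 24.4
19 0.9 5.0 27.6
```

View pics/w2c.png

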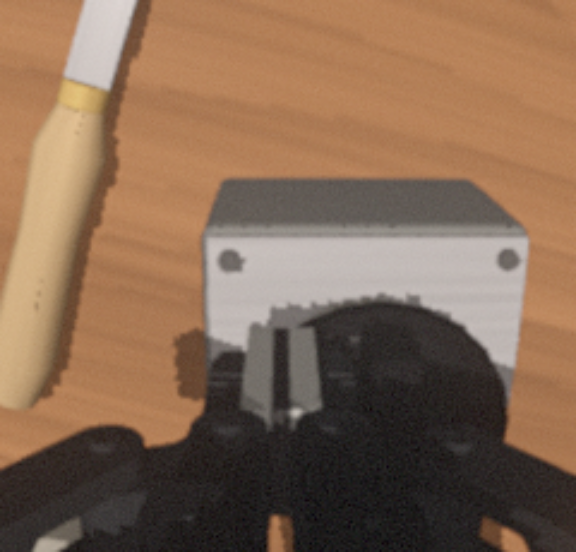

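The wrist view shows the shut fingertips at about (282,370), to the left of the wing and clear of it. The chisel is well away.

>>> play_rows:
  plan: [0,4,0,0,0,0,0,0,7,0,0,0,0,0,0,10,0,0,0,0,0,1.5,12.7,0,0,0,0.1,0,2.7,15.5,0,0,0,0.2,0,3.6,18.4,0,0,0,0.3,0,4.2,21.4,0,0,0,0.4,0,4.2,21.4,0,0,0,0.4,0]

```text
time_s: 6.55
position: [0.5348, 0.0338, 0.2836]
orientation: [-0.001, 0.998, -0.064, 0.001]
force: [-0.3, 6.6, 2.8]
finger_gap: 0.0002
finger_force: 2.9
```

```bash
python3 - <<'E'
from h import *
print(sense()['force'],sense()['wrist_torque'])
for th in (.5,.6,.7,.75,.8,.85,.9):
    p=R.from_euler('z',-th).apply([26,16,0])/1000
    print(th,*tell(p[:2],.110,th))
E
```

```text
[-0.27099844  6.62779526  2.8479298 ] [ 1.24648408  0.02036928 -0.00417023]
0.5 [1.5 5.2 0.6] [-0.0016 -0.0016  0.1006]
0.6 [2.6 8.  0.6] [-0.0017 -0.0015  0.2006]
0.7 [ 3.6 10.9  0.6] [-0.0018 -0.0014  0.3006]
0.75 [ 3.9 12.4  0.6] [-0.0018 -0.0014  0.3506]
0.8 [ 4.2 13.9  0.6] [-0.0018 -0.0014  0.4006]
0.85 [ 4.4 15.4  0.6] [-0.0019 -0.0013  0.4506]
0.9 [ 4.5 16.9  0.6] [-0.0019 -0.0013  0.5006]
```

>>> play_rows:
  plan: [0.8,1.7,0,0,0,0.05,0,1.5,3.2,0,0,0,0.1,0,2.1,4.8,0,0,0,0.15,0,2.7,6.5,0,0,0,0.2,0,3.1,8,0,0,0,0.25,0,3.6,9.5,0,0,0,0.3,0,3.6,9.5,0,0,0,0.3,0]

```text
time_s: 7.42
position: [0.5378, 0.0227, 0.2841]
orientation: [-0.0, 0.977, -0.213, 0.002]
force: [3.4, 2.4, 3.1]
finger_gap: -0.0002
finger_force: 2.0
```

```bash
cat > st.py <<'E'
from h import *
c=shot('top','t3');P=cloud(c);z=P[...,2]
m=np.hypot(P[...,0]-C[0],P[...,1]-C[1])<.034
q=P[m&(z>.114)&(z<.134)]
if len(q)>20:
    r=cv2.minAreaRect(q[:,:2].astype(np.float32)*1000); print(len(q),np.median(q[:,2]),np.round(r[0],1),np.round(r[1],1),r[2])
th=.75;p=R.from_euler('z',-th).apply([26,16,0])/1000
print(sense()['force'],*tell(p[:2],.110,th))
E
python3 st.py
```

```text
[4.12396417 3.26987752 3.99040738] [0.  1.6 0.9] [-0.001  -0.0034  0.0513]
```

>>> play_rows:
  plan: [0.4,1.6,-0.5,0,0,0.05,0,0.8,3.2,-1,0,0,0.1,0,0.8,3.2,-1,0,0,0.1,0]

```text
time_s: 7.85
position: [0.5377, 0.02, 0.2852]
orientation: [-0.001, 0.965, -0.261, 0.003]
force: [4.6, 6.8, 3.0]
finger_gap: 0.0003
finger_force: 4.1
```

```bash
python3 st.py
```

```text
[5.6350531  6.60570379 2.70766729] [-1.  -0.5  2.2] [-0.0034 -0.0044 -0.0483]
```

>>> play_rows:
  plan: [0.3,1.5,0,0,0,0.04,0,0.3,2,0,0,0,0.05,0,0.3,2,0,0,0,0.05,0]

```text
time_s: 8.28
position: [0.5376, 0.0189, 0.2856]
orientation: [-0.002, 0.959, -0.285, 0.003]
force: [7.5, 7.1, 2.3]
finger_gap: 0.0001
finger_force: 5.4
```

```bash
python3 - <<'E'
from h import *
c=shot('scene','s3'); cv2.imwrite('pics/s3c.png',cv2.resize(c['image'][140:225,295:395],None,fx=6,fy=6,interpolation=cv2.INTER_CUBIC))
th=.85;p=R.from_euler('z',-th).apply([26,16,0])/1000
print(sense()['force'],*tell(p[:2],.110,th))
P=cloud(c);z=P[...,2];m=np.hypot(P[...,0]-C[0],P[...,1]-C[1])<.03
h=np.histogram(z[m],bins=np.arange(.09,.14,.002));print(*[(round(b,3),n) for n,b in zip(*h)])
E
```

```text
[7.83070697 8.9162438  3.57083413] [0.1 1.1 2.5] [-0.0058 -0.0053  0.0023]
(np.float64(0.09), np.int64(0)) (np.float64(0.092), np.int64(0)) (np.float64(0.094), np.int64(0)) (np.float64(0.096), np.int64(0)) (np.float64(0.098), np.int64(1)) (np.float64(0.1), np.int64(2)) (np.float64(0.102), np.int64(7)) (np.float64(0.104), np.int64(24)) (np.float64(0.106), np.int64(35)) (np.float64(0.108), np.int64(33)) (np.float64(0.11), np.int64(5)) (np.float64(0.112), np.int64(2)) (np.float64(0.114), np.int64(3)) (np.float64(0.116), np.int64(1)) (np.float64(0.118), np.int64(0)) (np.float64(0.12), np.int64(2)) (np.float64(0.122), np.int64(2)) (np.float64(0.124), np.int64(6)) (np.float64(0.126), np.int64(4)) (np.float64(0.128), np.int64(10)) (np.float64(0.13), np.int64(3)) (np.float64(0.132), np.int64(0)) (np.float64(0.134), np.int64(0)) (np.float64(0.136), np.int64(1)) (np.float64(0.138), np.int64(0))
```

View pics/s3c.png

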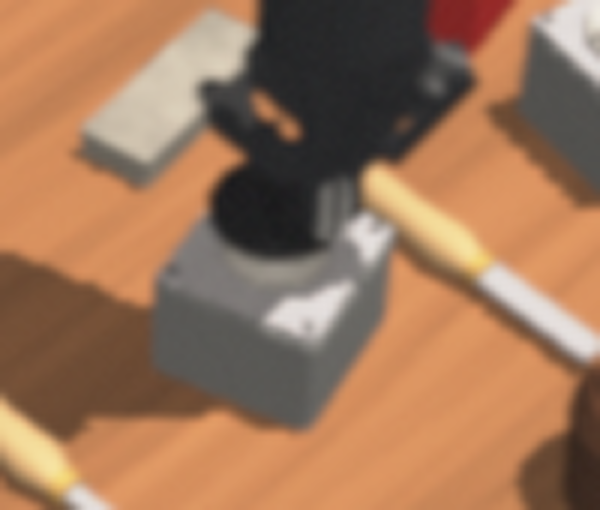

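The head's crown is back at about 110 mm and the wing top at about 130 mm, so the latch has let go. I back off along the same side, then lift.

>>> play_rows:
  plan: [0,-4,0,0,0,0,0,0,-8,0,0,0,0,0,0,-13,0,0,0,0,0,0,-20,0,0,0,0,0,0,-30,0,0,0,0,0,0,-40,0,0,0,0,0,0,-42,-20,0,0,0,0,0,-42,-60,0,0,0,0,0,-80,-90,0,0,0,0,0,-100,-90,0,0,0,0,0,-100,-90,0,0,0,0]

```text
time_s: 9.7
position: [0.5902, 0.1024, 0.3734]
orientation: [0.001, 0.959, -0.284, 0.0]
force: [-1.1, -0.5, -1.1]
finger_gap: -0.0
finger_force: 0.0
```

```bash
python3 st.py; python3 - <<'E'
from h import *
print(sense()['time_s'])
a=cv2.imread('pics/top.png')[80:300,110:480];b=cv2.imread('pics/t3.png')[80:300,110:480]
cv2.imwrite('pics/cmp.png',cv2.resize(np.hstack([a,b]),(800,238)))
E
```

```text
193 0.1299804022906096 [506.5  19. ] [66.1 12.1] 15.902276992797852
[ 0.10911727  0.47756394 -0.39701701] [-0.4 95.4 90.1] [ 0.0029  0.0004 -0.0989]
9.75
```

View pics/cmp.png

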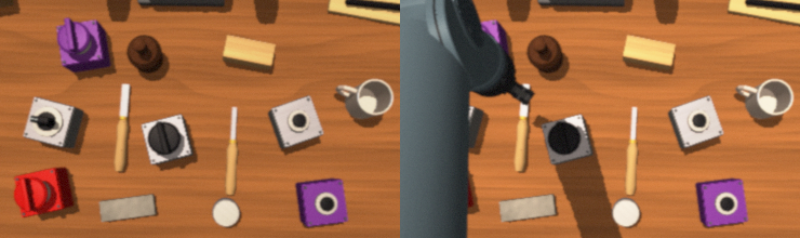

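The stop is sprung out (wing top 130 mm) and untwisted (15.9° against 15.5° at the start). The other items in view haven't moved, and the arm is clear of everything.

```bash
python3 -c "
from bench import *
print(job_done())"
```

```text
the job is handed in; nothing more can be done
None
```

The stop button was pressed until it latched and stayed in with the fingers off, then twisted clockwise until it let go; it is back out and untwisted, and the job was handed in at about 10 s.

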